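# Load the drill vice and close its jaw

### The job

Set the aluminium bracket with the upright lug flat on the rails of the open drill vice, between the jaws and about midway across their width, with its lug running from jaw to jaw, and let go of it. Then push the movable jaw along until it stops hard and the bracket sits firmly between both jaws with no gap at either end. Leave the channel block and the vee block where they are.

Things in the scene. Friction and masses are not known exactly. Their poses are not given: they have to be found in the camera images.
- lug_bracket: bare aluminium bracket, 0.14 kg, loose, standing on its base plate, 56 x 50 x 12 mm (its x, y, z) with four small holes; on its middle an upright lug 14 mm thick (x), 34 mm long (y), rising from 12 to 42 mm above the underside, with a 12 mm cross hole; grip the lug across its thickness. Origin at the centre of the underside, z up; half a turn about z is the same
- drill_vice: dark grey drill vice, fixed; 70 mm wide (x), 173 long (y), 48 high; origin under its middle, z up. Fixed jaw at +y: face at y = 61.5 mm, 68 wide, top z = 48. Two rails along y carry the work: tops z = 22 mm, 18 to 32 mm either side of the centre line, a slot between. At -y a cross plate (y -62 to -50, top z = 34) and a screw with cross bar (to y = -87, z = 38; not needed)
- drill_vice_jaw (a joint): slide of the movable jaw, m: grows as it opens, towards the vice's -y; at value q its clamping face is at vice y = 21.5 mm - q, so the gap between the jaws is 40 mm + q. It slides easily when pushed and stays where left. Starts open, 31 to 38 mm; 10 mm with the bracket's 50 mm clamped. The jaw is 66 mm wide, 28 mm long, top at z = 48 mm
- jaw_back (a point): point on the movable jaw: middle of the top edge of its back face (the face away from the fixed jaw), vice z = 48 mm; axes as the vice's. Push this face towards the vice's +y, anywhere above z = 35 mm
- channel_block: bystander: black U-shaped channel block, 32 x 56 x 26 mm, loose; origin at the centre of its underside
- vee_block: bystander: grey block with a V groove on top, 45 x 44 x 32 mm, loose; origin at the centre of its underside
There are look-alikes about, which are no part of the job. Leave any pink look-alike of the drill_vice alone.

How it is judged:
By the outcome, as a careful person would: the job done as asked, in the order asked, and still so for the second after the job is handed in, with the robot touching nothing.
It also fails if it takes over 42 s, if anything falls off the work surface, if the arm or the gripper's body presses on something with over 40 N, if the wrist force passes 120 N, or if a joint passes its speed limit or range.

### The arm

A 7-joint arm with a two-finger parallel gripper is mounted at the origin on a cart in front of the work surface, level with it; the furniture and walls round the work are solid. World frame = base frame: x ahead of the robot, y to its left, z up, the work surface at z = 0. Lengths are in m, angles in degrees, forces in N, time in s.
With the tool pointing down it reaches from about 0.4 to 0.75 m from the base axis. Payload 19.5 kg.
Tool frame: the origin (TCP) lies at the very end of the fingers, on their centre line; the grasp point (between the pads) lies 19 mm behind it; z points along the fingers, y is the line along which they close (so a half turn about z gives the same grasp; the last joint's range is limited). The gripper opens to 85 mm and grips with 20 to 120 N. Pads are 22 mm wide; open, the fingers measure 114 mm over their backs; the gripper's body (76 mm by 85 mm) begins 54 mm behind the grasp point. The pads swing forward as they close: fully open they stand 13 mm farther back than shut.
Start: joints at [66.595, 40.479, -1.581, 85.061, 1.261, 54.483, -4.326], TCP at [0.206, -0.537, 0.231] pointing down, gripper open.
Joint ranges: [-155.06, 155.06], [-18.47, 123.98], [-90, 86.84], [0, 140.48], [-83.41, 263.41], [0, 116], [-161.91, 161.91]. Speed limits (degrees/s): [108.29, 108.29, 147.25, 147.25, 172.46, 172.46, 172.46].

### API

Orientations are given as [roll, pitch, yaw] about the fixed x, y, z axes, in that order (R = Rz(yaw) Ry(pitch) Rx(roll)).
In Python, from workcell import arm gives the robot as it stands.
- The arm moves only by the tool drive_tool, never from a script. Its argument "series" is a list of rows, each an object with "dp": the shift along the world's x, y, z as a fraction of full scale, a list of three; "dr": the turn, a rotation vector about the world's x, y, z as a fraction of full scale, a list of three; "fingers": the opening, from -1 (shut) to 1 (fully open). In form: [{"dp": [dx, dy, dz], "dr": [rx, ry, rz], "fingers": fingers}, ...]. A call has 1 to 12 rows; each row is the pose to reach, as a shift and turn from the pose commanded when the call began, turning the shorter way round; what a row does not reach only later rows make up. Full scale, the value 1, is 800 mm for a shift and 180 degrees for a turn. A row lasts 1/10 s, in which the tool goes at most 50 mm and 8.59 degrees, less where a joint would pass 70% of its speed; a pose out of reach is approached as far as the arm can. A call with a number of a shift or a turn outside -1 to 1 is refused whole. A call with a gripper value outside its range is refused whole. The fingers move at their own pace and stop on an object; "grip_force" is the grip in N (left out, the last holds). Time passes only in rows, so rows that repeat a pose let the fingers close. It gives the time, the measured TCP pose, the force, the opening and the grip force at its end, in the units of the state.
- arm.sense(): the state, without advancing time (a new reading comes with each control period).
- arm.get_image(name): name is "scene" or "top"; returns a dict with "image" (420x560x3 uint8, red, green, blue), "vertical_fov" (degrees; the focal length in pixels is half the picture's height over the tangent of half this angle, whatever the lens; pixels are square), "cx", "cy" (the principal point, pixels), "rvec" (rotation vector, rad) and "tvec" (3), from world to camera coordinates, as OpenCV has them. Camera axes: x right, y down, z forward; pixel columns grow to the right and rows downward; lengths in m; the calibration is good to about 2 mm. A picture is of the moment at which its call begins. There is no depth.
- arm.finish_job(): hands the job in; it is judged then, once.
Trained networks look in the newest picture that a camera, given by its name, has taken for a name from the list of things; names that differ only in an ending like _2 or _b are one class to them, and where a whole thing is asked for, a point or a joint stands for the part that bears it (a point fixed in the world has none). Each returns a list of dicts, best first, with "p" (0 to 1); they miss things now and then, are a little off and sometimes report something else, mostly with a low value. They report only what shows in the picture. A call takes as long as a camera call. They do not tell look-alikes from the thing itself.
- arm.search_frame(name, camera): "bbox" ([left, top, width, height] in pixels, round what is visible of it).
- arm.landmark_of(name, camera): "xy" ([column, row] in pixels: a listed point, or the origin of a listed thing).
The state is a dict: "time": time; "joint_positions": joint angles; "qvel": joint speeds; "joint_torque": joint torques, N m; "eef_pos": TCP position; "orientation": TCP orientation; "ft_force": force on the tool from outside, world axes, zero at the start; "ft_torque": the same for the moment, N m; "grip_width": opening from 0.0 (shut) to 1.0 (fully open); "finger_force": force on a finger pad.
Only numpy, scipy, OpenCV 4.12 (cv2) and the standard library are available. Lean on these libraries where they do the work, as an engineer would, in place of code of your own. Each camera call takes 0.05 s, during which the arm holds its last target. There are 200 camera calls.

## Working session

There is one attempt and no reset: what is moved stays moved. The work goes in short steps, Python scripts to look and compute and a tool call to move; the robot and the scene stay as the last step left them, time stands still between calls to the robot, and variables do not carry over. Pictures are saved under pics/ and viewed, at most 10 in all, crops included, and the job is handed in when it is done.

Besides the shell and the picture viewer there is one more tool, called after "Emit:" in YAML: its name, and indented under it one key for each argument. drive_tool: Moves the arm, as the interface text tells. Shift numbers are shares of 800 mm and turn numbers shares of 180 degrees, none past 1 either way. Its arguments: {"type":"object","properties":{"series":{"type":"array","items":{"type":"object","properties":{"dp":{"type":"array","items":{"type":"number"}},"dr":{"type":"array","items":{"type":"number"}},"fingers":{"type":"number"}}}},"grip_force":{"type":"number"}},"required":["series"]}

```bash
mkdir -p pics; cat > h.py <<'E'
import numpy as np, cv2
from workcell import arm
def cam(n):
    d=arm.get_image(n); im=d["image"]; f=im.shape[0]/2/np.tan(np.radians(d["vertical_fov"])/2)
    K=np.array([[f,0,d["cx"]],[0,f,d["cy"]],[0,0,1]]); R=cv2.Rodrigues(np.array(d["rvec"],float))[0]
    return im[:,:,::-1].copy(),K,R,np.array(d["tvec"],float).ravel()
def back(c,px,z):
    _,K,R,t=c; r=R.T@np.linalg.inv(K)@np.array([px[0],px[1],1.]); o=-R.T@t
    return o+r*(z-o[2])/r[2]
def proj(c,P):
    _,K,R,t=c; return cv2.projectPoints(np.atleast_2d(np.array(P,float)),cv2.Rodrigues(R)[0],t,K,None)[0][:,0]
E
python3 - <<'E'
from h import *
for n in("top","scene"):
    c=cam(n); cv2.imwrite(f"pics/{n}0.png",c[0]); print(n,-c[2].T@c[3],c[1][0,0])
    for o in("lug_bracket","drill_vice","jaw_back","channel_block","vee_block"):
        z=.048 if o=="jaw_back" else 0
        for r in arm.landmark_of(o,n)[:4]: print(o,np.round(r["xy"],1),round(r["p"],2),np.round(back(c,r["xy"],z),3))
        if o!="jaw_back":
            for r in arm.search_frame(o,n)[:4]: print("  box",np.round(r["bbox"]),round(r["p"],2))
print(arm.sense())
E
```

```text
top [ 0.32542985 -0.05167027  1.12206509] 502.73366802641203
lug_bracket [387.9 199.6] 0.65 [ 0.5   -0.277  0.   ]
  box [373. 181.  30.  30.] 0.83
drill_vice [186.8 185.9] 0.9 [0.526 0.178 0.   ]
drill_vice [209.1 268.2] 0.79 [0.341 0.121 0.   ]
  box [166. 233.  73.  61.] 0.79
  box [145. 161.  81.  47.] 0.7
jaw_back [205. 267.] 0.96 [0.342 0.123 0.048]
jaw_back [202.8 183.8] 0.91 [0.522 0.134 0.048]
channel_block [324.4 228.2] 0.79 [ 0.433 -0.134  0.   ]
  box [308. 220.  32.  20.] 0.72
vee_block [326.6 164.5] 0.61 [ 0.579 -0.139  0.   ]
  box [317. 149.  25.  27.] 0.61
scene [-0.23798009  0.59448302  0.51568745] 527.3808407453156
lug_bracket [350.2 213.4] 0.73 [ 0.512 -0.282  0.   ]
  box [335. 196.  30.  26.] 0.59
drill_vice [261.3 311. ] 0.79 [0.347 0.129 0.   ]
drill_vice [179.4 278.7] 0.67 [0.533 0.176 0.   ]
  box [130. 246.  94.  57.] 0.89
  box [207. 277. 105.  52.] 0.6
jaw_back [200.7 248.6] 0.97 [0.528 0.126 0.048]
jaw_back [265.1 285.6] 0.89 [0.344 0.121 0.048]
channel_block [327.7 246.2] 0.58 [ 0.433 -0.122  0.   ]
  box [315. 230.  30.  27.] 0.79
vee_block [289.4 221.4] 0.75 [ 0.578 -0.147  0.   ]
  box [275. 203.  23.  22.] 0.65
  box [179. 245.  28.  30.] 0.51
{'time': 1.0, 'joint_positions': array([66.59559076, 40.47941656, -1.58278807, 85.06174551,  1.2600183 ,
       54.48401043, -4.326082  ]), 'qvel': array([-0.01865652,  0.05316836,  0.00932049, -0.12584066,  0.02615484,
       -0.0649742 , -0.0338742 ]), 'joint_torque': array([ 1.63342524e-03, -8.82991791e+01,  1.23465635e+00, -2.36371869e+01,
        1.71255012e-02,  2.14148022e-03,  6.80538719e-06]), 'eef_pos': array([ 0.2062054 , -0.53671292,  0.2312665 ]), 'orientation': array([-1.79992076e+02, -1.36820782e-03,  2.10145879e+01]), 'ft_force': array([0.09952452, 0.12255894, 0.26674791]), 'ft_torque': array([ 0.00890281,  0.02342658, -0.00788623]), 'finger_force': 0.0, 'grip_width': 0.9991667921130024}
```

View pics/top0.png

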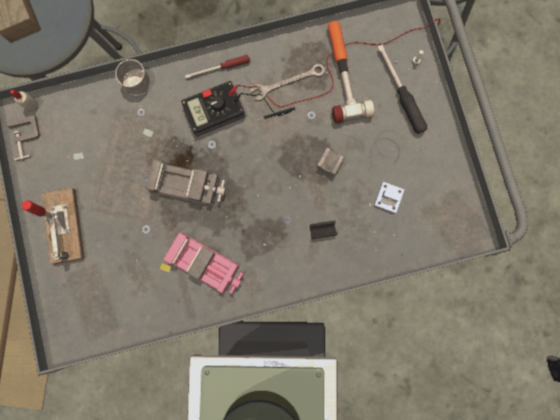

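View pics/scene0.png

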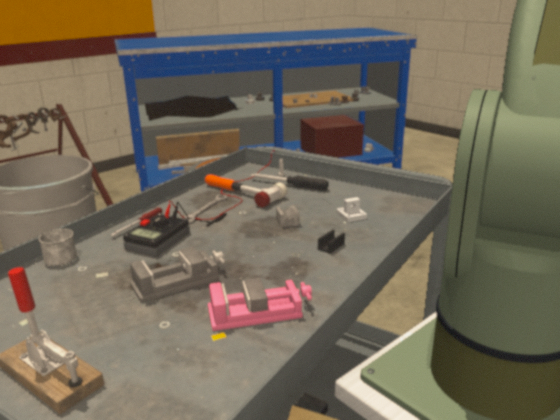

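```bash
python3 - <<'E'
from h import *
t=cv2.imread("pics/top0.png"); s=cv2.imread("pics/scene0.png"); o=np.zeros((600,800,3),np.uint8)
def put(im,x,y,w,h,k,X,Y):
    a=cv2.resize(im[y:y+h,x:x+w],None,fx=k,fy=k,interpolation=cv2.INTER_CUBIC); o[Y:Y+h*k,X:X+w*k]=a
put(t,140,155,96,58,5,0,0); put(t,367,175,46,46,6,500,0); put(s,122,240,110,62,5,0,300); put(s,330,192,38,34,6,560,300)
cv2.imwrite("pics/crop0.png",o)
c=cam("top"); g=c[0][175:221,367:413].min(2); 
_,m=cv2.threshold(g,0,255,cv2.THRESH_OTSU); 
k=max(cv2.findContours(m,0,2)[0],key=cv2.contourArea)+np.array([367,175])
# back-project hull at plate top
P=np.array([back(c,p[0],.012)[:2] for p in k],np.float32); print(_,cv2.minAreaRect(P*1000), cv2.minAreaRect(k))
E
```

```text
Traceback (most recent call last):
ValueError: could not broadcast input array from shape (310,550,3) into shape (300,550,3)
```

```bash
python3 - <<'E'
from h import *
t=cv2.imread("pics/top0.png"); s=cv2.imread("pics/scene0.png"); o=np.zeros((600,800,3),np.uint8)
def put(im,x,y,w,h,k,X,Y):
    a=cv2.resize(im[y:y+h,x:x+w],None,fx=k,fy=k,interpolation=cv2.INTER_CUBIC); o[Y:Y+h*k,X:X+w*k]=a
put(t,140,155,96,58,5,0,0); put(t,367,175,46,46,6,500,0); put(s,122,242,110,60,5,0,300); put(s,330,192,38,34,6,560,300)
cv2.imwrite("pics/crop0.png",o)
c=cam("top"); g=c[0][175:221,367:413].min(2); 
_,m=cv2.threshold(g,0,255,cv2.THRESH_OTSU); 
k=max(cv2.findContours(m,0,2)[0],key=cv2.contourArea)+np.array([367,175])
# back-project hull at plate top
P=np.array([back(c,p[0],.012)[:2] for p in k],np.float32); print(_,cv2.minAreaRect(P*1000), cv2.minAreaRect(k))
E
```

```text
162.0 ((504.60675048828125, -277.4631042480469), (51.010459899902344, 57.62722396850586), 70.15753173828125) ((389.2518005371094, 196.68247985839844), (23.153091430664062, 25.374422073364258), 19.98310661315918)
```

View pics/crop0.png

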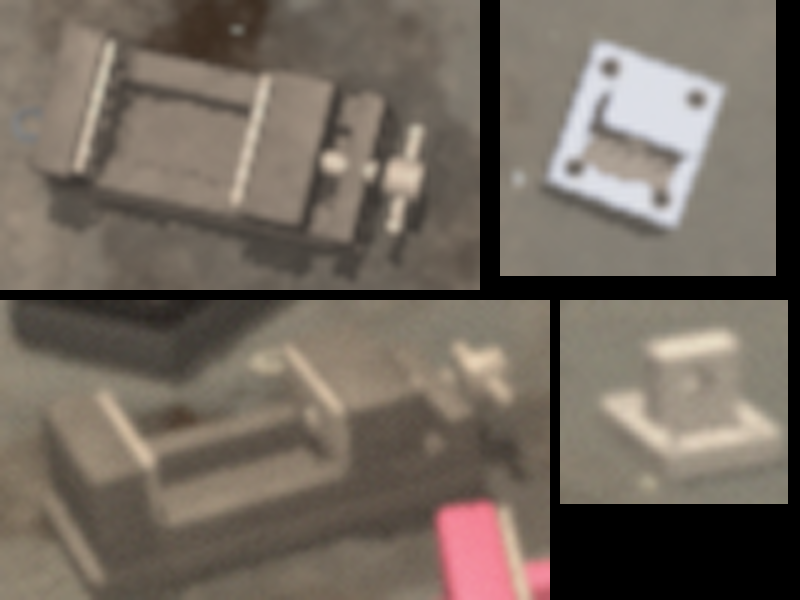

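Candidates: the bracket is the only one of its kind (top pixel 389,197: white plate with upright lug). There are two vices, the dark grey one at (187,185) and the pink look-alike at (203,264). I choose the grey one. The crop confirms it: fixed jaw on the left at ~(160,176), movable jaw at ~(197,185), screw at ~(222,190).

```bash
cat > fit.py <<'E'
from h import *
from scipy.optimize import least_squares
def fitv(ct,cs,T,S):
    # T,S: six/four pixels
    def mod(p):
        x,y,a,q=p; v=np.array([[34,61.5],[-34,61.5],[33,21.5-q],[-33,21.5-q],[33,-6.5-q],[-33,-6.5-q]])
        R=np.array([[np.cos(a),-np.sin(a)],[np.sin(a),np.cos(a)]]); return np.c_[v@R.T+[x,y],np.full(6,48.)]/1000
    def res(p,sp=False):
        r=[]
        if T is not None: r.append((proj(ct,mod(p))-T).ravel())
        if S is not None: r.append((proj(cs,mod(p)[:4])-S).ravel())
        return np.concatenate(r)
    return least_squares(res,[526,178,np.radians(-12),34],x_scale=[10,10,.1,10],loss="soft_l1"),res
E
python3 - <<'E'
from fit import *
ct=cam("top");cs=cam("scene")
T=np.array([[115,43],[85,170],[262,76],[232,204],[333,85],[305,223]])/5+[140-.4,155-.4]
S=np.array([[103,388],[157,462],[285,350],[338,413]])/5+[122-.4,242-60-.4]
for a,b in((T,S),(T,None),(None,S)):
    r,res=fitv(ct,cs,a,b); p=r.x; print(np.round(p[[0,1,3]],1),np.degrees(p[2]).round(2),np.round(res(p),1))
E
```

```text
[526.3 171.8  29.6] -11.99 [-0.4 -2.5 -2.3  2.   0.8 -1.8 -0.7  1.7 -1.  -0.9 -2.8  0.7  0.3 -1.7
  0.6 -0.2  0.1 -3.1  2.  -0.9]
[525.3 168.3  28. ] -10.07 [ 0.4 -1.2 -0.5  3.5  1.1 -1.7  0.7  2.  -0.6 -1.2 -1.3  0.6]
[522.4 174.3  27.5] -13.11 [ 0.2 -0.8 -0.2  1.  -0.6 -1.7  0.5  0.8]
```

```bash
cat > ov.py <<'E'
from h import *
def tf(p,P):
    x,y,d,q=p; a=np.radians(d); P=np.array(P,float); R=np.array([[np.cos(a),-np.sin(a)],[np.sin(a),np.cos(a)]])
    return np.c_[P[:,:2]@R.T+[x,y],P[:,2]]/1000
def rect(w,y0,y1,z): return [[w,y0,z],[-w,y0,z],[-w,y1,z],[w,y1,z],[w,y0,z]]
def polys(p):
    q=p[3]; return [(rect(34,61.5,86.5,48),(0,255,0)),(rect(33,21.5-q,-6.5-q,48),(0,0,255)),(rect(35,-62,86.5,0),(255,255,0)),(rect(35,-62,-50,34),(255,0,255)),([[18,61.5,22],[18,21.5-q,22]],(0,255,255)),([[-32,61.5,22],[-32,21.5-q,22]],(0,255,255))]
def crop(c,p,x,y,w,h,k,extra=[]):
    a=cv2.resize(c[0][y:y+h,x:x+w],None,fx=k,fy=k,interpolation=cv2.INTER_CUBIC)
    for P,col in polys(p)+extra:
        u=(proj(c,tf(p,P))-[x,y]+.5)*k; cv2.polylines(a,[np.round(u).astype(np.int32)],False,col,1,cv2.LINE_AA)
    return a
E
python3 - <<'E'
from ov import *
p=(526,175,-12.3,33); o=np.zeros((600,800,3),np.uint8)
a=crop(cam("top"),p,135,150,105,60,5);o[:300,:525]=a
a=crop(cam("scene"),p,118,240,115,60,5);o[300:600,:575]=a
c=cam("top"); b=(504.6,-277.5,-19.84,0)
im=cv2.resize(c[0][175:221,367:413],None,fx=6,fy=6,interpolation=cv2.INTER_CUBIC)
for P in (rect(28,25,-25,12),rect(7,17,-17,42)):
    cv2.polylines(im,[np.round((proj(c,tf(b,P))-[367,175]+.5)*6).astype(np.int32)],False,(0,0,255),1)
o[:276,524:]=im; 
cs=cam("scene"); im=cv2.resize(cs[0][190:228,328:370],None,fx=5,fy=5,interpolation=cv2.INTER_CUBIC)
for P in (rect(28,25,-25,12),rect(7,17,-17,42)):
    cv2.polylines(im,[np.round((proj(cs,tf(b,P))-[328,190]+.5)*5).astype(np.int32)],False,(0,0,255),1)
o[300:490,580:790]=im; cv2.imwrite("pics/ov0.png",o)
E
```

```text
(no output)
```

View pics/ov0.png

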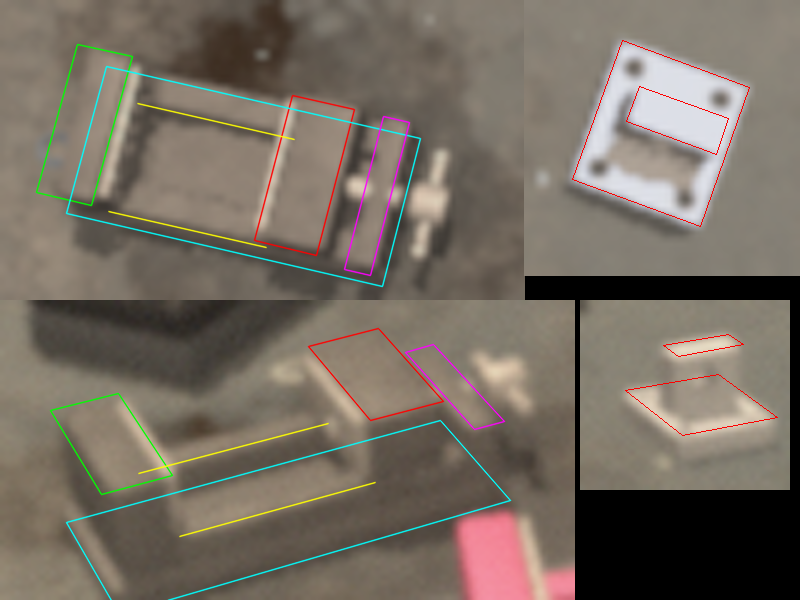

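Overlay: the bracket fit is good in both views. The grey vice should shift about 4 mm towards −y, with q≈31 mm. I take the vice at about (525,171) mm, yaw −12.5°, and move above the bracket.

Emit:
drive_tool:
  series:
    - {"dp": [0.373,0.324,-0.1],"dr": [0,0,0.273],"fingers": 1}
    - {"dp": [0.373,0.324,-0.1],"dr": [0,0,0.273],"fingers": 1}
    - {"dp": [0.373,0.324,-0.1],"dr": [0,0,0.273],"fingers": 1}
    - {"dp": [0.373,0.324,-0.1],"dr": [0,0,0.273],"fingers": 1}
    - {"dp": [0.373,0.324,-0.1],"dr": [0,0,0.273],"fingers": 1}
    - {"dp": [0.373,0.324,-0.1],"dr": [0,0,0.273],"fingers": 1}
    - {"dp": [0.373,0.324,-0.1],"dr": [0,0,0.273],"fingers": 1}
    - {"dp": [0.373,0.324,-0.1],"dr": [0,0,0.273],"fingers": 1}
    - {"dp": [0.373,0.324,-0.1],"dr": [0,0,0.273],"fingers": 1}
    - {"dp": [0.373,0.324,-0.1],"dr": [0,0,0.273],"fingers": 1}
    - {"dp": [0.373,0.324,-0.1],"dr": [0,0,0.273],"fingers": 1}
    - {"dp": [0.373,0.324,-0.1],"dr": [0,0,0.273],"fingers": 1}

```text
time: 2.55
eef_pos: [0.5038, -0.2787, 0.1516]
orientation: [180.0, 0.0, 70.1]
ft_force: [-0.9, 0.3, 0.0]
grip_width: 0.999
finger_force: 0.0
```

Emit:
drive_tool:
  grip_force: 40
  series:
    - {"dp": [0,0,-0.05],"dr": [0,0,0],"fingers": 1}
    - {"dp": [0,0,-0.1],"dr": [0,0,0],"fingers": 1}
    - {"dp": [0,0,-0.14],"dr": [0,0,0],"fingers": 1}
    - {"dp": [0,0,-0.168],"dr": [0,0,0],"fingers": 1}
    - {"dp": [0,0,-0.168],"dr": [0,0,0],"fingers": 1}
    - {"dp": [0,0,-0.168],"dr": [0,0,0],"fingers": -1}
    - {"dp": [0,0,-0.168],"dr": [0,0,0],"fingers": -1}
    - {"dp": [0,0,-0.168],"dr": [0,0,0],"fingers": -1}
    - {"dp": [0,0,-0.168],"dr": [0,0,0],"fingers": -1}
    - {"dp": [0,0,-0.168],"dr": [0,0,0],"fingers": -1}
    - {"dp": [0,0,-0.168],"dr": [0,0,0],"fingers": -1}
    - {"dp": [0,0,-0.168],"dr": [0,0,0],"fingers": -1}

```text
time: 3.75
eef_pos: [0.5048, -0.2777, 0.0175]
orientation: [180.0, 0.0, 70.2]
ft_force: [-1.1, -0.1, 8.5]
grip_width: 0.152
finger_force: 39.8
```

Emit:
drive_tool:
  series:
    - {"dp": [0,0,0.05],"dr": [0,0,0],"fingers": -1}
    - {"dp": [0,0,0.1],"dr": [0,0,0],"fingers": -1}
    - {"dp": [0,0,0.14],"dr": [0,0,0],"fingers": -1}
    - {"dp": [0.005,0.05,0.15],"dr": [0,0,0.01],"fingers": -1}
    - {"dp": [0.01,0.11,0.15],"dr": [0,0,0.02],"fingers": -1}
    - {"dp": [0.015,0.17,0.15],"dr": [0,0,0.03],"fingers": -1}
    - {"dp": [0.02,0.23,0.15],"dr": [0,0,0.04],"fingers": -1}
    - {"dp": [0.025,0.29,0.15],"dr": [0,0,0.041],"fingers": -1}
    - {"dp": [0.03,0.35,0.15],"dr": [0,0,0.041],"fingers": -1}
    - {"dp": [0.032,0.41,0.15],"dr": [0,0,0.041],"fingers": -1}
    - {"dp": [0.032,0.47,0.15],"dr": [0,0,0.041],"fingers": -1}
    - {"dp": [0.0325,0.53,0.15],"dr": [0,0,0.041],"fingers": -1}

```text
time: 4.95
eef_pos: [0.5302, 0.1485, 0.137]
orientation: [-180.0, 0.0, 77.5]
ft_force: [0.7, -0.4, -1.2]
grip_width: 0.156
finger_force: 39.5
```

Emit:
drive_tool:
  series:
    - {"dp": [0,0.04,0],"dr": [0,0,0],"fingers": -1}
    - {"dp": [0,0.0625,0],"dr": [0,0,0],"fingers": -1}
    - {"dp": [0,0.0625,0],"dr": [0,0,0],"fingers": -1}
    - {"dp": [0,0.0625,-0.04],"dr": [0,0,0],"fingers": -1}
    - {"dp": [0,0.0625,-0.06],"dr": [0,0,0],"fingers": -1}
    - {"dp": [0,0.0625,-0.06],"dr": [0,0,0],"fingers": -1}

```text
time: 5.55
eef_pos: [0.5298, 0.1953, 0.0873]
orientation: [-179.9, 0.1, 77.5]
ft_force: [-1.2, 0.8, -0.3]
grip_width: 0.155
finger_force: 39.5
```

```bash
python3 - <<'E'
from ov import *
p=(525,171,-12.5,31); o=np.zeros((600,800,3),np.uint8)
ct=cam("top");cs=cam("scene")
s=arm.sense(); print(s["eef_pos"],s["orientation"],s["grip_width"],s["ft_force"])
o[:300,:525]=crop(ct,p,135,150,105,60,5)
o[300:,:575]=crop(cs,p,118,240,115,60,5)
for k,(c,x,y) in enumerate(((ct,135,140),(cs,130,200))):
    a=cv2.resize(c[0][y:y+100,x:x+75],None,fx=3,fy=3); o[k*300:k*300+300,575:800]=a
cv2.imwrite("pics/ov1.png",o)
E
```

```text
[0.53084121 0.19597899 0.08943528] [1.79994529e+02 5.29232255e-03 7.75025690e+01] 0.1534869067987466 [-0.0538661   0.42643325 -0.21520613]
```

View pics/ov1.png

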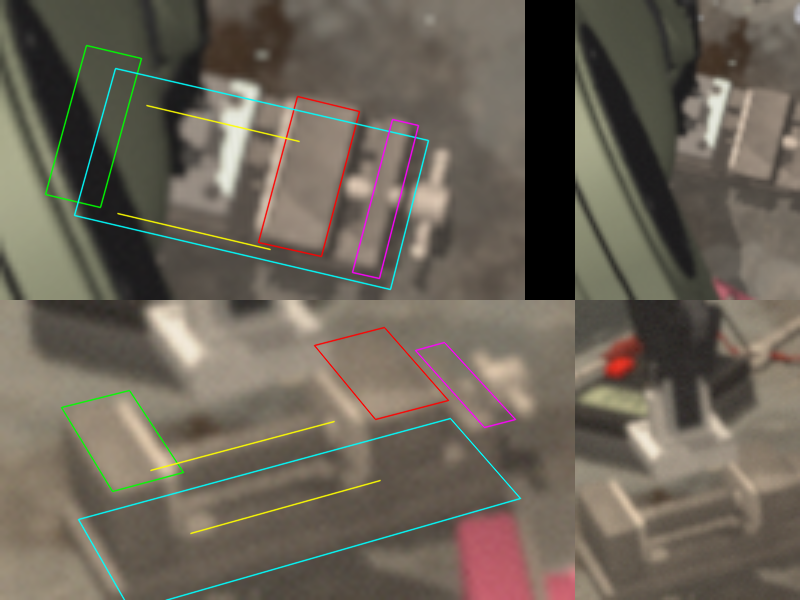

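Top view: the bracket hangs over the gap beside the red jaw outline, turned to match the vice, with its ends clear of both jaws. The overlay agrees to a few mm. I lower it.

Emit:
drive_tool:
  series:
    - {"dp": [-0.001,0.002,-0.01],"dr": [0,0,0],"fingers": -1}
    - {"dp": [-0.001,0.002,-0.03],"dr": [0,0,0],"fingers": -1}
    - {"dp": [-0.001,0.002,-0.045],"dr": [0,0,0],"fingers": -1}
    - {"dp": [-0.001,0.002,-0.055],"dr": [0,0,0],"fingers": -1}
    - {"dp": [-0.001,0.002,-0.059],"dr": [0,0,0],"fingers": -1}
    - {"dp": [-0.001,0.002,-0.062],"dr": [0,0,0],"fingers": -1}
    - {"dp": [-0.001,0.002,-0.062],"dr": [0,0,0],"fingers": -1}
    - {"dp": [-0.001,0.002,-0.062],"dr": [0,0,0],"fingers": -1}

```text
time: 6.45
eef_pos: [0.53, 0.1981, 0.0396]
orientation: [180.0, -0.0, 77.5]
ft_force: [-0.6, -0.2, -1.7]
grip_width: 0.151
finger_force: 39.6
```

Emit:
drive_tool:
  series:
    - {"dp": [0,0,-0.0012],"dr": [0,0,0],"fingers": -1}
    - {"dp": [0,0,-0.0012],"dr": [0,0,0],"fingers": -1}
    - {"dp": [0,0,-0.0012],"dr": [0,0,0],"fingers": -1}

```text
time: 6.75
eef_pos: [0.5301, 0.1982, 0.0394]
orientation: [180.0, -0.0, 77.5]
ft_force: [-3.9, -0.8, 18.9]
grip_width: 0.157
finger_force: 42.2
```

Emit:
drive_tool:
  series:
    - {"dp": [0,0,-0.0012],"dr": [0,0,0],"fingers": -1}
    - {"dp": [0,0,-0.0012],"dr": [0,0,0],"fingers": -1}
    - {"dp": [0,0,-0.0012],"dr": [0,0,0],"fingers": -1}

```text
time: 7.05
eef_pos: [0.5301, 0.1982, 0.0393]
orientation: [179.9, -0.0, 77.5]
ft_force: [-9.5, -3.2, 40.2]
grip_width: 0.156
finger_force: 45.0
```

It's seated: contact at z = 0.0394, which is 22 mm above the grasp height. I ease off, release and rise.

Emit:
drive_tool:
  series:
    - {"dp": [0,0,0.0022],"dr": [0,0,0],"fingers": -1}
    - {"dp": [0,0,0.0022],"dr": [0,0,0],"fingers": -1}
    - {"dp": [0,0,0.0022],"dr": [0,0,0],"fingers": 0}
    - {"dp": [0,0,0.0022],"dr": [0,0,0],"fingers": 0}
    - {"dp": [0,0,0.0022],"dr": [0,0,0],"fingers": 0}
    - {"dp": [0,0,0.0022],"dr": [0,0,0],"fingers": 0}
    - {"dp": [0,0,0.03],"dr": [0,0,0],"fingers": 0}
    - {"dp": [0,0,0.08],"dr": [0,0,0],"fingers": 0}
    - {"dp": [0,0,0.13],"dr": [0,0,0],"fingers": 0}
    - {"dp": [0,0,0.13],"dr": [0,0,0],"fingers": 0}

```text
time: 8.05
eef_pos: [0.5315, 0.1987, 0.1458]
orientation: [179.7, -0.2, 77.5]
ft_force: [-0.4, 0.2, -1.3]
grip_width: 0.499
finger_force: 0.0
```

Emit:
drive_tool:
  series:
    - {"dp": [0,-0.06,0],"dr": [0,0,0],"fingers": -1}
    - {"dp": [-0.01,-0.12,0],"dr": [0,0,0],"fingers": -1}
    - {"dp": [-0.02,-0.18,0],"dr": [0,0,0],"fingers": -1}
    - {"dp": [-0.02,-0.24,0],"dr": [0,0,0],"fingers": -1}
    - {"dp": [-0.02,-0.3,0],"dr": [0,0,0],"fingers": -1}
    - {"dp": [-0.02,-0.35,0],"dr": [0,0,0],"fingers": -1}
    - {"dp": [-0.02,-0.35,0],"dr": [0,0,0],"fingers": -1}
    - {"dp": [-0.02,-0.35,0],"dr": [0,0,0],"fingers": -1}

```text
time: 8.85
eef_pos: [0.5137, -0.0823, 0.1412]
orientation: [-180.0, -0.0, 77.5]
ft_force: [0.6, 0.6, -0.1]
grip_width: -0.001
finger_force: 0.0
```

```bash
python3 - <<'E'
from ov import *
p=(525,172,-12.3,31); o=np.zeros((600,800,3),np.uint8)
ct=cam("top");cs=cam("scene")
s=arm.sense(); print(s["eef_pos"],s["orientation"],s["grip_width"],s["time"])
for n,c in(("top",ct),("scene",cs)):
    for ob,z in(("jaw_back",.048),("lug_bracket",.022)): print(n,ob,[(np.round(r["xy"],1),round(r["p"],2),np.round(back(c,r["xy"],z),3)) for r in arm.landmark_of(ob,n)[:2]])
a=crop(ct,p,140,153,66,60,5); o[:300,470:800]=a
a=cv2.resize(ct[0][153:213,140:234],None,fx=5,fy=5,interpolation=cv2.INTER_CUBIC);o[:300,:470]=a
o[300:,:575]=crop(cs,p,118,240,115,60,5)
a=cv2.resize(cs[0][240:300,155:200],None,fx=5,fy=5,interpolation=cv2.INTER_CUBIC);o[300:,575:800]=a
cv2.imwrite("pics/ov2.png",o)
E
```

```text
[ 0.51388083 -0.08074517  0.14125951] [-1.79983368e+02 -3.32729323e-02  7.76121295e+01] -0.004008769472257287 8.95
top jaw_back [(array([200.3, 184.8]), 0.84, array([0.52 , 0.139, 0.048])), (array([203.8, 268.3]), 0.74, array([0.34 , 0.125, 0.048]))]
top lug_bracket [(array([177.9, 180.9]), 0.98, array([0.533, 0.194, 0.022]))]
scene jaw_back [(array([262.7, 285.4]), 0.97, array([0.348, 0.124, 0.048])), (array([199.5, 250.8]), 0.75, array([0.522, 0.133, 0.048]))]
scene lug_bracket [(array([168. , 273.8]), 0.6, array([0.529, 0.2  , 0.022]))]
```

View pics/ov2.png

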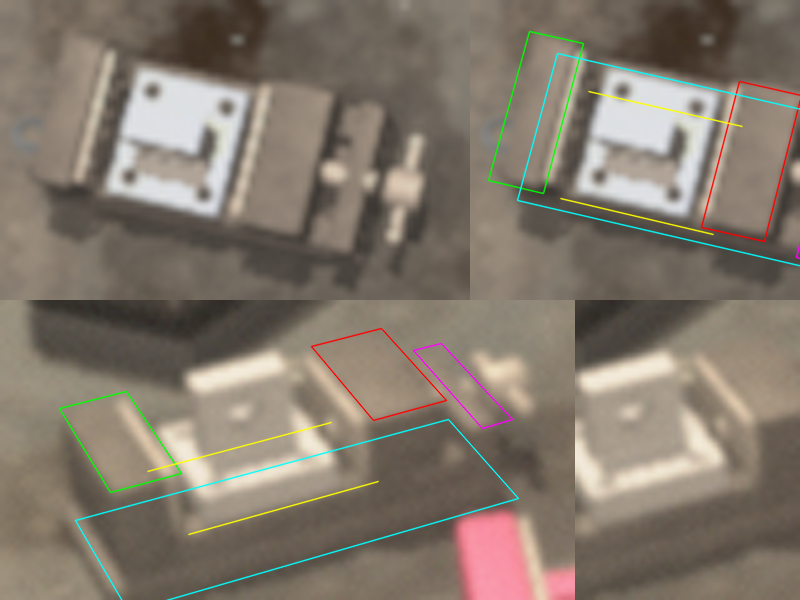

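The bracket sits flat between the jaws with its lug running jaw to jaw (top crop centre ~(178,142)). The jaw back is at about (0.519, 0.136). I go behind it with the fingers shut.

Emit:
drive_tool:
  series:
    - {"dp": [0,0.06,0],"dr": [0,0,0],"fingers": -1}
    - {"dp": [0,0.12,0],"dr": [0,0,0],"fingers": -1}
    - {"dp": [0,0.18,0],"dr": [0,0,0],"fingers": -1}
    - {"dp": [0,0.22,0],"dr": [0,0,0],"fingers": -1}
    - {"dp": [0,0.24,0],"dr": [0,0,0],"fingers": -1}
    - {"dp": [0,0.24,-0.02],"dr": [0,0,0],"fingers": -1}
    - {"dp": [0,0.24,-0.06],"dr": [0,0,0],"fingers": -1}
    - {"dp": [0,0.24,-0.09],"dr": [0,0,0],"fingers": -1}
    - {"dp": [0,0.24,-0.115],"dr": [0,0,0],"fingers": -1}
    - {"dp": [0,0.24,-0.123],"dr": [0,0,0],"fingers": -1}
    - {"dp": [0,0.24,-0.123],"dr": [0,0,0],"fingers": -1}

```text
time: 10.25
eef_pos: [0.5135, 0.1104, 0.0427]
orientation: [-179.9, 0.0, 77.6]
ft_force: [0.4, 0.3, 0.6]
grip_width: 0.001
finger_force: 0.0
```

Emit:
drive_tool:
  series:
    - {"dp": [0.001,0.005,0],"dr": [0,0,0],"fingers": -1}
    - {"dp": [0.002,0.01,0],"dr": [0,0,0],"fingers": -1}
    - {"dp": [0.003,0.015,0],"dr": [0,0,0],"fingers": -1}
    - {"dp": [0.0045,0.02,0],"dr": [0,0,0],"fingers": -1}
    - {"dp": [0.0055,0.025,0],"dr": [0,0,0],"fingers": -1}
    - {"dp": [0.0065,0.03,0],"dr": [0,0,0],"fingers": -1}
    - {"dp": [0.0065,0.03,0],"dr": [0,0,0],"fingers": -1}

```text
time: 10.95
eef_pos: [0.5191, 0.1348, 0.0429]
orientation: [-180.0, -0.0, 77.6]
ft_force: [0.1, 0.0, -0.5]
grip_width: -0.001
finger_force: 0.0
```

Emit:
drive_tool:
  series:
    - {"dp": [0.001,0.003,0],"dr": [0,0,0],"fingers": -1}
    - {"dp": [0.0015,0.006,0],"dr": [0,0,0],"fingers": -1}
    - {"dp": [0.002,0.009,0],"dr": [0,0,0],"fingers": -1}
    - {"dp": [0.002,0.009,0],"dr": [0,0,0],"fingers": -1}

```text
time: 11.35
eef_pos: [0.5207, 0.1417, 0.0429]
orientation: [-180.0, -0.0, 77.6]
ft_force: [0.1, -0.2, -0.2]
grip_width: -0.001
finger_force: 0.0
```

```bash
python3 - <<'E'
from ov import *
o=np.zeros((600,800,3),np.uint8); ct=cam("top");cs=cam("scene"); print(arm.sense()["ft_force"],arm.sense()["eef_pos"])
o[:300,:470]=cv2.resize(ct[0][153:213,140:234],None,fx=5,fy=5,interpolation=cv2.INTER_CUBIC)
o[300:,:575]=cv2.resize(cs[0][240:300,118:233],None,fx=5,fy=5,interpolation=cv2.INTER_CUBIC)
cv2.imwrite("pics/p3.png",o)
E
```

```text
[ 0.08101398 -0.05011007 -0.29876973] [0.52059608 0.14137809 0.04294303]
```

View pics/p3.png

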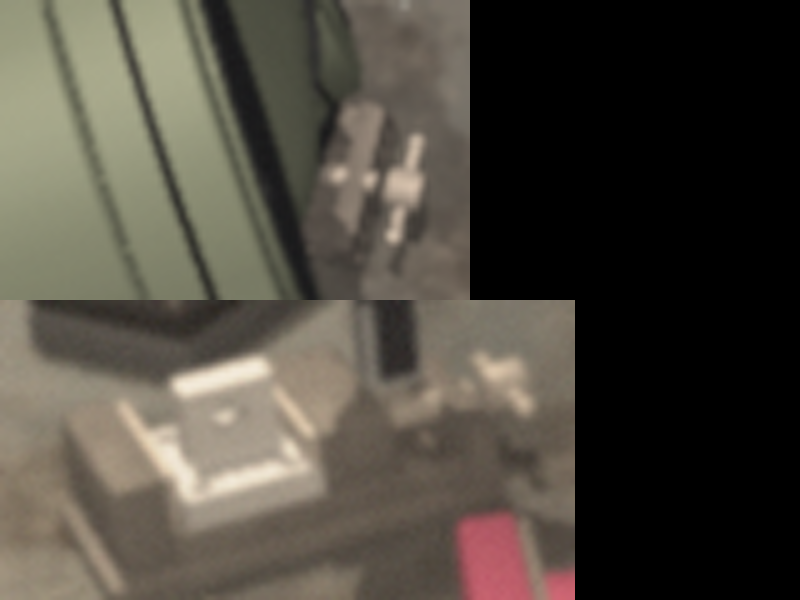

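The scene view shows the jaw moving ahead of the fingers: its strip now touches the bracket (~(178,263) px), and the bracket is nearly at the fixed jaw. I keep pushing in small steps until it stops hard.

Emit:
drive_tool:
  series:
    - {"dp": [0.0005,0.002,0],"dr": [0,0,0],"fingers": -1}
    - {"dp": [0.001,0.004,0],"dr": [0,0,0],"fingers": -1}
    - {"dp": [0.001,0.005,0],"dr": [0,0,0],"fingers": -1}
    - {"dp": [0.001,0.005,0],"dr": [0,0,0],"fingers": -1}

```text
time: 11.85
eef_pos: [0.5215, 0.1454, 0.0429]
orientation: [180.0, -0.0, 77.5]
ft_force: [0.5, -0.0, 0.3]
grip_width: 0.0
finger_force: 0.0
```

Emit:
drive_tool:
  series:
    - {"dp": [0.0005,0.002,0],"dr": [0,0,0],"fingers": -1}
    - {"dp": [0.0005,0.0025,0],"dr": [0,0,0],"fingers": -1}
    - {"dp": [0.0005,0.0025,0],"dr": [0,0,0],"fingers": -1}

```text
time: 12.15
eef_pos: [0.5218, 0.1474, 0.043]
orientation: [-180.0, -0.0, 77.5]
ft_force: [1.0, -0.5, 0.2]
grip_width: 0.001
finger_force: 0.1
```

Emit:
drive_tool:
  series:
    - {"dp": [0.0005,0.002,0],"dr": [0,0,0],"fingers": -1}
    - {"dp": [0.0005,0.0025,0],"dr": [0,0,0],"fingers": -1}
    - {"dp": [0.0005,0.0025,0],"dr": [0,0,0],"fingers": -1}

```text
time: 12.45
eef_pos: [0.5221, 0.1485, 0.0429]
orientation: [-180.0, 0.1, 77.5]
ft_force: [0.4, -5.4, 1.4]
grip_width: -0.002
finger_force: 2.8
```

Emit:
drive_tool:
  series:
    - {"dp": [0.0005,0.002,0],"dr": [0,0,0],"fingers": -1}
    - {"dp": [0.0005,0.0025,0],"dr": [0,0,0],"fingers": -1}
    - {"dp": [0.0005,0.0025,0],"dr": [0,0,0],"fingers": -1}

```text
time: 12.75
eef_pos: [0.5221, 0.1488, 0.0429]
orientation: [-179.9, 0.2, 77.4]
ft_force: [-2.8, -15.0, 5.7]
grip_width: -0.002
finger_force: 7.7
```

Emit:
drive_tool:
  series:
    - {"dp": [0.0005,0.0025,0],"dr": [0,0,0],"fingers": -1}
    - {"dp": [0.0008,0.004,0],"dr": [0,0,0],"fingers": -1}
    - {"dp": [0.0008,0.004,0],"dr": [0,0,0],"fingers": -1}
    - {"dp": [0.0008,0.004,0],"dr": [0,0,0],"fingers": -1}

```text
time: 13.15
eef_pos: [0.5221, 0.1491, 0.0428]
orientation: [-179.9, 0.5, 77.3]
ft_force: [-5.5, -29.8, 10.9]
grip_width: 0.002
finger_force: 15.6
```

It has stopped hard, at 30 N with no further travel. I back off and look.

Emit:
drive_tool:
  series:
    - {"dp": [-0.001,-0.006,0],"dr": [0,0,0],"fingers": -1}
    - {"dp": [-0.003,-0.015,0],"dr": [0,0,0],"fingers": -1}
    - {"dp": [-0.006,-0.03,0],"dr": [0,0,0],"fingers": -1}
    - {"dp": [-0.007,-0.035,0.03],"dr": [0,0,0],"fingers": -1}
    - {"dp": [-0.007,-0.035,0.08],"dr": [0,0,0],"fingers": -1}
    - {"dp": [-0.007,-0.06,0.13],"dr": [0,0,0],"fingers": -1}
    - {"dp": [-0.007,-0.12,0.13],"dr": [0,0,0],"fingers": -1}
    - {"dp": [-0.007,-0.18,0.13],"dr": [0,0,0],"fingers": -1}
    - {"dp": [-0.007,-0.24,0.13],"dr": [0,0,0],"fingers": -1}
    - {"dp": [-0.007,-0.29,0.13],"dr": [0,0,0],"fingers": -1}
    - {"dp": [-0.007,-0.29,0.13],"dr": [0,0,0],"fingers": -1}
    - {"dp": [-0.007,-0.29,0.13],"dr": [0,0,0],"fingers": -1}

```text
time: 14.35
eef_pos: [0.5173, -0.0783, 0.1469]
orientation: [-180.0, -0.0, 77.4]
ft_force: [-0.5, 0.3, 0.7]
grip_width: -0.004
finger_force: 0.0
```

```bash
python3 - <<'E'
from ov import *
o=np.zeros((600,800,3),np.uint8); ct=cam("top");cs=cam("scene"); s=arm.sense(); print(s["ft_force"],s["eef_pos"],s["time"])
o[:300,:470]=cv2.resize(ct[0][153:213,140:234],None,fx=5,fy=5,interpolation=cv2.INTER_CUBIC)
o[300:,:575]=cv2.resize(cs[0][240:300,118:233],None,fx=5,fy=5,interpolation=cv2.INTER_CUBIC)
o[:240,480:800]=cv2.resize(ct[0],(320,240))
cv2.imwrite("pics/p4.png",o)
E
```

```text
[-1.04470943  1.04269455 -0.46187015] [ 0.51759875 -0.07659718  0.14695287] 14.45
```

View pics/p4.png

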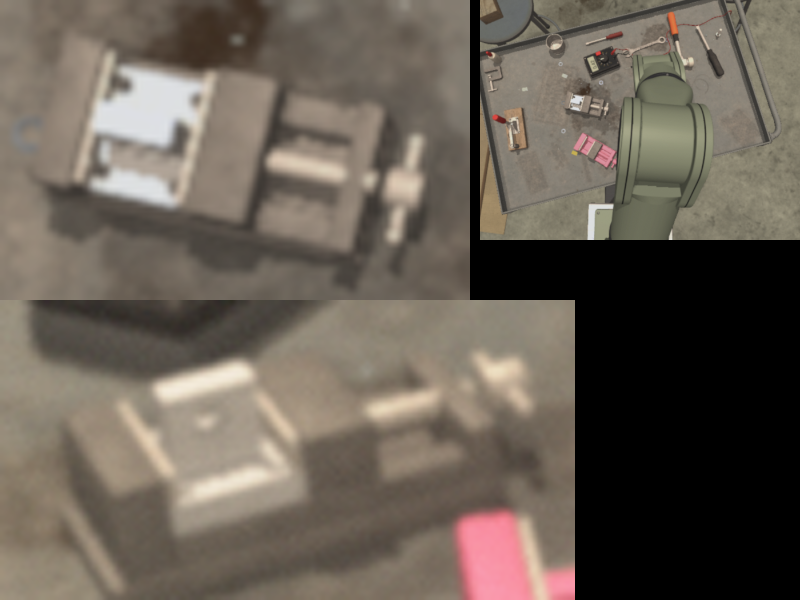

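The bracket sits flat and is held at both ends, between the fixed jaw strip (~(159,176)) and the movable jaw strip (~(179,181)). Nothing is touching it.

```bash
python3 -c "
from workcell import arm
print(arm.finish_job())"
```

```text
the job is handed in; nothing more can be done
None
```

The bracket sits flat on the rails of the grey drill vice, lug running jaw to jaw and roughly centred. The movable jaw is pushed hard against it (30 N, no further travel, no visible gap at either end), and I handed the job in about 14.5 s in, with no verdict returned.

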